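# Unpin a vial carrier from its autosampler dock

### The job

Take the carrier that holds the six vials out of its dock: pull up the sprung plunger that pins it, twist the plunger's knob well round so that it stays latched open when you let go, then slide the carrier out from under the bridge and set it down upright in the middle of the black mat. Leave that plunger latched open. Do not pull up the plunger of the other dock, which holds the empty carrier.

Things in the scene. Friction and masses are not known exactly. Their poses are not given: they have to be found in the camera images.
- plunger_knob (a point): Centre of the black T-bar knob of the plunger pinning the carrier with vials: 42 mm long (x), 12 wide (y), 26 tall, 77 mm above the bench when down. Steel collar below it up to 50 mm, then bridge (36 by 82 mm) up to 36 mm. When down it turns only a few degrees; lifted 13 mm or more, freely either way to stops at 80 degrees. Let go after 45 to 80 degrees it stays up, its pin clear of the carrier.
- plunger (a joint): Lift of that plunger in m: 0 down in the carrier's hole, 0.012 latched open after a twist, 0.020 upper stop (lift about 16 mm to twist). Its spring pulls down with 4 N at 0 and 8 N at 0.020.
- carrier_mid (a point): Middle of the white carrier with six vials, 40 mm above its underside, 52 above the bench. Block 110 (x) by 80 by 22 mm, vials to 42 mm, 0.35 kg. Carrying bar over it 50 long (x), 12 wide (y), 18 tall, centre 31 mm above this point. Flat tongue to 119 mm along +x, 8 thick, under the bridge with 4 mm room, pinned at 100 mm. Unpinned it slides out along its -x; 45 mm frees it to be lifted.
- mat_top (a point): Centre of the top face of the black rubber mat, 220 mm (x) by 170 mm (y), 4 mm thick, lying on the bench. The docks' aluminium plates are 190 by 110 mm, 12 mm thick.
- plunger_knob2 (a point): Centre of the like knob of the like dock, which holds the empty carrier (no vials, six dark wells). It must stay down. Its carrier's bar stands up to 92 mm above the bench, the knob to 90 mm.
Not all that is in view belongs to the job. Leave any brown look-alike of the part that bears plunger_knob alone. Leave any yellow look-alike of the part that bears carrier_mid alone.

How it is judged:
By the outcome, as a careful person would: the job done as asked, in the order asked, and still so for the second after the job is handed in, with the robot touching nothing.
It also fails if it takes over 59 s, if anything falls off the work surface, if the arm or the gripper's body presses on something with over 40 N, if the wrist force passes 120 N, or if a joint passes its speed limit or range.

### The arm

A 6-joint arm with a two-finger parallel gripper is mounted at the origin on the work surface. World frame = base frame: x ahead of the robot, y to its left, z up, the work surface at z = 0. Lengths are in m, angles in rad, forces in N, time in s.
With the tool pointing down it reaches from about 0.375 to 0.9 m from the base axis. Payload 3.1 kg.
Tool frame: the origin (TCP) lies at the very end of the fingers, on their centre line; the grasp point (between the pads) lies 19 mm behind it; z points along the fingers, y is the direction in which the jaws open and shut (so a half turn about z gives the same grasp; the last joint's range is limited). The gripper opens to 85 mm and grips with 20 to 120 N. Pads are 22 mm wide; open, the fingers measure 114 mm over their backs; the gripper's body (76 mm by 85 mm) begins 54 mm behind the grasp point. The pads swing forward as they close: fully open they stand 13 mm farther back than shut.
Start: joints at [0.983, 0.527, 1.433, -0, 1.181, -0.178], TCP at [0.249, 0.573, 0.231] pointing down, gripper open.
Joint ranges: [-3.08, 3.08], [-0.75, 2.2], [0.22, 2.44], [-1.43, 4.57], [0, 2.65], [-2.85, 2.85]. Speed limits (rad/s): [2.79, 2.79, 3.14, 3.14, 3.14, 3.14].

### API

Orientations are given as a unit quaternion [x, y, z, w].
In Python, from station import * gives the robot as it stands.
- The arm moves only by the tool jog_arm, never from a script. Its argument "motion" is a list of rows, each a list of 5 numbers: the shift along the world's x, y, z in cm, then the turn about the world's z in degrees, then the closure in counts, from 0 (fully open) to 255 (shut). In form: [[tx, ty, tz, yaw, jaw], ...]. A call has 1 to 10 rows; each row shifts and turns the pose as measured when the row begins; what a row does not reach is not made up. A row lasts 1/12 s, in which the tool goes at most 41.7 mm and 7.16 degrees, less where a joint would pass 70% of its speed; a pose out of reach is approached as far as the arm can. A call with a gripper value outside its range is refused whole. The fingers move at their own pace and stop on an object; "squeeze" is the grip in N (left out, the last holds). Time passes only in rows, so rows that do not move let the fingers close. It gives the time, the measured TCP pose, the force and the opening at its end, in the units of the state.
- sense(): the state, without advancing time (a new reading comes with each control period).
- snapshot(name): name is "scene" or "top" or "wrist"; returns a dict with "img" (400x640x3 uint8, red, green, blue), "depth" (400x640 float32, m along the optical axis (not along the pixel's ray), 0 where there is no reading), "intrinsics" (3x3 intrinsics, pixels), "eye" and "attitude" of the camera in the world. Camera axes: x right, y down, z forward; pixel columns grow to the right and rows downward; lengths in m; the calibration is good to about 2 mm. A picture is of the moment at which its call begins.
- sign_off(): hands the job in, once; it reports no verdict.
The state is a dict: "t": time; "q": joint angles; "qd": joint speeds; "tau": joint torques, N m; "tcp_pos": TCP position; "tool_rot": TCP orientation; "force": force on the tool from outside, world axes, zero at the start; "ft_torque": the same for the moment, N m; "finger_gap": opening from 0.0 (shut) to 1.0 (fully open).
Only numpy, scipy, OpenCV 4.12 (cv2) and the standard library are available. Lean on these libraries where they do the work, as an engineer would, in place of code of your own. Each camera call takes 0.05 s, during which the arm holds its last target.

## Working session

There is one attempt and no reset: what is moved stays moved. The work goes in short steps, Python scripts to look and compute and a tool call to move; the robot and the scene stay as the last step left them, time stands still between calls to the robot, and variables do not carry over. Pictures are saved under pics/ and viewed, and the job is handed in when it is done.

Besides the shell and the picture viewer there is one more tool, called after ">>>" in YAML: its name, and indented under it one key for each argument. jog_arm: Moves the arm, as the interface text tells. Its arguments: {"type":"object","properties":{"motion":{"type":"array","items":{"type":"array","items":{"type":"number"}}},"squeeze":{"type":"number"}},"required":["motion"]}

```bash
mkdir -p pics; cat > h.py <<'E'
from station import *
import numpy as np, cv2
def snap(n,f):
    s=snapshot(n); cv2.imwrite('pics/'+f+'.png',s['img'][:,:,::-1]); np.savez('pics/'+f+'.npz',**{k:np.array(v) for k,v in s.items()}); return s
from scipy.spatial.transform import Rotation as R
def att(a):
    a=np.array(a); return a if a.shape==(3,3) else R.from_quat(a).as_matrix()
def world(s,u,v,d=None,z=None):
    K=np.array(s['intrinsics']);r=np.array([(u-K[0,2])/K[0,0],(v-K[1,2])/K[1,1],1.]);A=att(s['attitude']);e=np.array(s['eye'])
    if z is not None: d=(z-e[2])/(A@r)[2]
    elif d is None: d=float(s['depth'][int(round(v)),int(round(u))])
    return e+A@r*d
E
python3 - <<'E'
from h import *
s=sense();print(s['t'],s['tcp_pos'],s['tool_rot'],s['force'])
for n in('top','scene'):
    a=snap(n,n+'0');print(n,a['intrinsics'],a['eye'],a['attitude'])
E
```

```text
0.0 [0.2485696  0.5726725  0.23032974] [ 2.03452423e-01  9.79084242e-01 -1.00272419e-03 -3.92261610e-04] [-0.51569332  0.49678637 -0.12573311]
top [[507.58176735   0.         322.95133321]
 [  0.         507.58176735 200.30527346]
 [  0.           0.           1.        ]] [0.25576721 0.22006301 1.84458998] [-0.70109291  0.71110922 -0.03558382  0.0390667 ]
scene [[509.84303258   0.         333.40686141]
 [  0.         509.84303258 189.50571229]
 [  0.           0.           1.        ]] [1.5931087  0.40466837 1.21435733] [ 0.60231306  0.69887673 -0.29658237 -0.24663573]
```

View pics/top0.png

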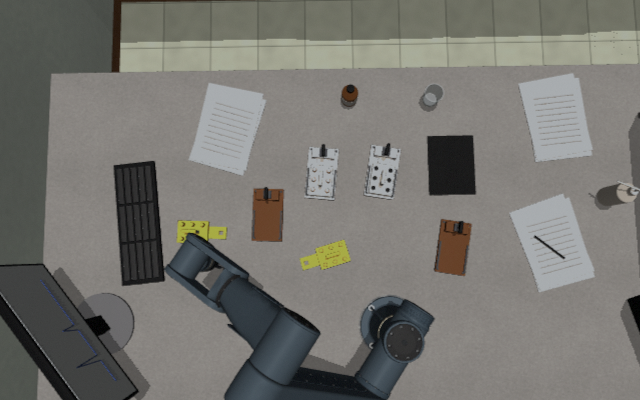

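View pics/scene0.png

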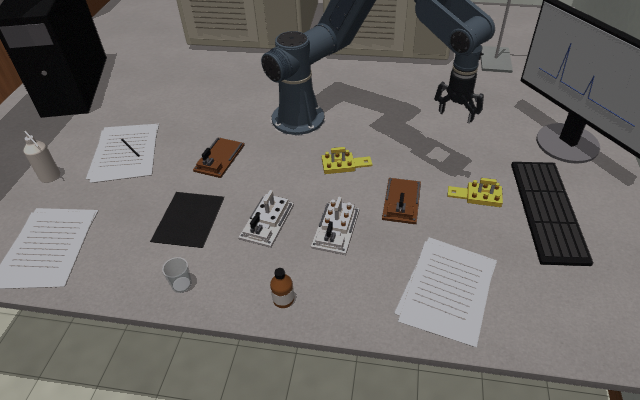

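The vials' dock appears at about (321,172) in the top view, the empty carrier at (383,170) and the mat at (452,165). I'll enlarge these to check.

```bash
python3 - <<'E'
from h import *
i=cv2.imread('pics/top0.png'); cv2.imwrite('pics/c1.png',cv2.resize(i[130:210,290:490],None,fx=4,fy=4,interpolation=cv2.INTER_CUBIC))
i=cv2.imread('pics/scene0.png'); cv2.imwrite('pics/c2.png',cv2.resize(i[180:260,225:375],None,fx=5,fy=5,interpolation=cv2.INTER_CUBIC))
E
```

```text
(no output)
```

View pics/c1.png

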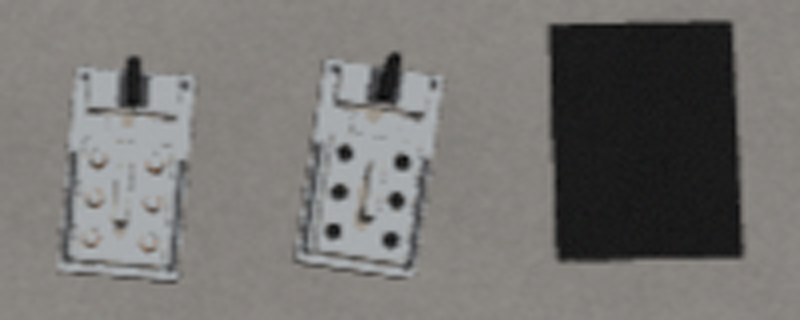

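View pics/c2.png

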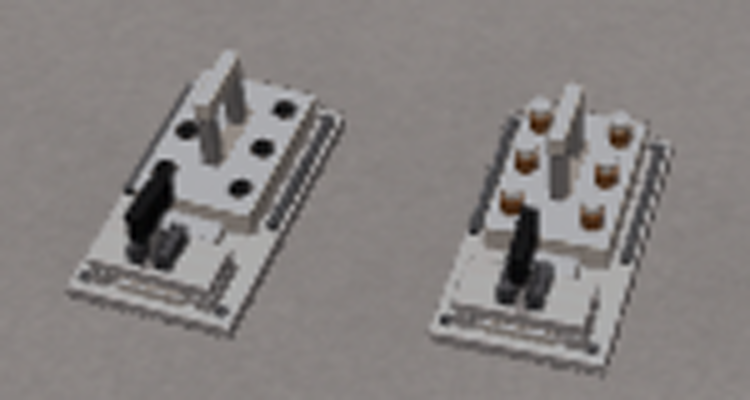

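```bash
python3 - <<'E'
from h import *
s=dict(np.load('pics/top0.npz'))
f=lambda c,z:[world(s,290+(u+.5)/4-.5,130+(v+.5)/4-.5,z=z).round(4) for u,v in c]
for n,c,z in(('plate1',[(77,68),(195,76),(178,282),(58,272)],.012),('plate2',[(325,58),(443,74),(410,277),(294,262)],.012),('mat',[(549,24),(732,22),(743,256),(557,261)],.004)):
    p=np.array(f(c,z));e=(p[0]+p[1]-p[2]-p[3])/2;e2=(p[0]+p[3]-p[1]-p[2])/2
    print(n,p.mean(0),'L',np.linalg.norm(e),np.linalg.norm(e2),'yaw',np.degrees(np.arctan2(e[1],e[0])),np.degrees(np.arctan2(-e2[0],e2[1])))
print('knob1 top',f([(133,58),(133,105)],.09),'bar',f([(120,178),(120,228)],.092))
print('knob2',f([(394,55),(383,102)],.09))
w=snapshot('wrist');print(w['eye'],w['attitude'])
E
```

```text
plate1 [0.55005 0.2321  0.012  ] L 0.18995262567282403 0.10895072280623015 yaw -5.740606638951907 -5.213473540409857
plate2 [0.553    0.012075 0.012   ] L 0.19046827163598673 0.10743310709460098 yaw -10.298120033071045 -8.510987530633036
mat [ 0.57575 -0.2435   0.004  ] L 0.2188000228519183 0.1691014488406294 yaw -0.026186369069332797 0.23717809917431046
knob1 top [array([0.6405, 0.2249, 0.09  ]), array([0.5986, 0.2255, 0.09  ])] bar [array([0.5337, 0.2378, 0.092 ]), array([0.4897, 0.2383, 0.092 ])]
knob2 [array([ 0.6398, -0.0045,  0.09  ]), array([0.598 , 0.0063, 0.09  ])]
[0.17948309 0.60324965 0.37314196] [0.82681002 0.54241366 0.08131747 0.12474004]
```

>>> jog_arm:
  motion:
    - [2.8, -2.6, 0, 1.8, 0]
    - [2.8, -2.6, 0, 1.8, 0]
    - [2.8, -2.6, 0, 1.8, 0]
    - [2.8, -2.6, 0, 1.8, 0]
    - [2.8, -2.6, 0, 1.8, 0]
    - [2.8, -2.6, 0, 1.8, 0]
    - [2.8, -2.6, 0, 1.8, 0]
    - [2.8, -2.6, 0, 1.8, 0]
    - [2.8, -2.6, 0, 1.8, 0]
    - [2.8, -2.6, 0, 1.8, 0]

```text
t: 0.98
tcp_pos: [0.5291, 0.3057, 0.2274]
tool_rot: [0.032, 0.999, -0.001, -0.004]
force: [0.2, 0.4, -0.1]
finger_gap: 0.998
```

>>> jog_arm:
  motion:
    - [2.5, -2.2, 0, 0, 0]
    - [2.5, -2.2, 0, 0, 0]
    - [2.5, -2.2, 0, 0, 0]
    - [1, -1, 0, 0, 0]
    - [0, 0, 0, 0, 0]
    - [0, 0, 0, 0, 0]

```text
t: 1.48
tcp_pos: [0.6226, 0.2176, 0.2247]
tool_rot: [0.037, 0.999, -0.002, -0.004]
force: [-0.6, 0.2, -0.7]
finger_gap: 1.003
```

```bash
python3 - <<'E'
from h import *
a=snap('wrist','w1');s=sense();print(s['t'],s['tcp_pos'],s['tool_rot'],a['eye'],a['attitude'],a['intrinsics'])
E
```

```text
1.5333 [0.6222832  0.21786109 0.22463328] [ 0.03644754  0.99932252 -0.0025422  -0.00442878] [0.54862607 0.22410875 0.36801507] [0.72472135 0.67361069 0.09718801 0.10762016] [[284.00959558   0.         320.07573197]
 [  0.         284.00959558 200.38138361]
 [  0.           0.           1.        ]]
```

View pics/w1.png

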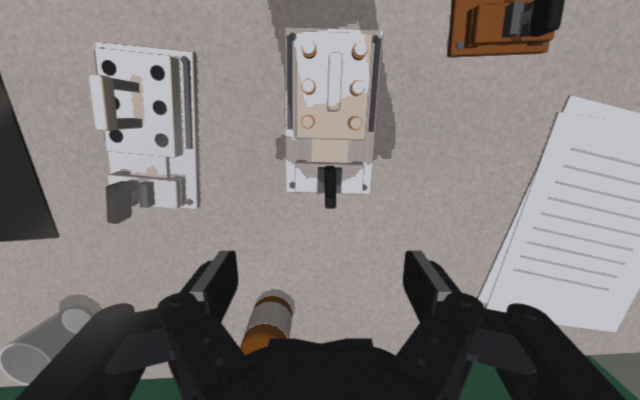

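The vials' dock is at about (331,110), with its knob near (330,187) and its bar near (335,80). The empty dock is on the left.

```bash
python3 - <<'E'
from h import *
i=cv2.imread('pics/w1.png'); cv2.imwrite('pics/c3.png',cv2.resize(i[20:215,270:390],None,fx=3,fy=3,interpolation=cv2.INTER_CUBIC))
cv2.imwrite('pics/c4.png',cv2.resize(i[150:215,280:380],None,fx=8,fy=8,interpolation=cv2.INTER_CUBIC))
E
```

```text
(no output)
```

View pics/c3.png

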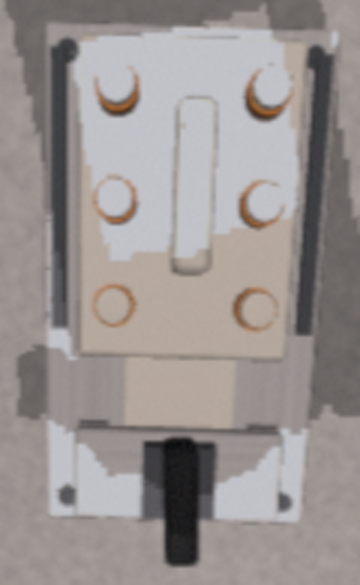

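View pics/c4.png

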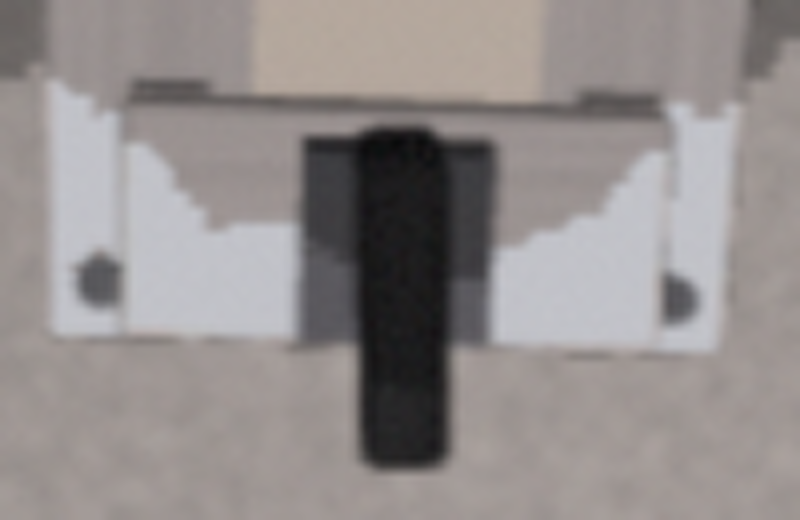

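```bash
python3 - <<'E'
from h import *
s=dict(np.load('pics/w1.npz'))
f=lambda u,v,z:world(s,280+(u+.5)/8-.5,150+(v+.5)/8-.5,z=z).round(4)
print('far end corners',f(362,463,.09),f(447,463,.09),'mid edges',f(358,300,.09),f(449,300,.09),'near',f(400,130,.064),f(400,130,.09))
g=lambda u,v,z:world(s,270+(u+.5)/3-.5,20+(v+.5)/3-.5,z=z).round(4)
print('bar top ends (near-cam=x low)',g(197,98,.092),g(191,262,.092),g(191,272,.074))
print('plate corners',g(48,516,.012),g(299,521,.012), g(337,32,.012),g(48,24,.012))
print('block bottom edge',g(80,355,.034),g(282,358,.034),g(80,37,.034),g(305,42,.034))
d=s['depth'];print('d',[world(s,330,v).round(4) for v in (175,180,187,195,203)],world(s,335,80).round(4))
E
```

```text
far end corners [0.6395 0.2211 0.09  ] [0.6403 0.232  0.09  ] mid edges [0.6179 0.2221 0.09  ] [0.6188 0.2336 0.09  ] near [0.6013 0.2292 0.064 ] [0.5968 0.2288 0.09  ]
bar top ends (near-cam=x low) [0.4967 0.2402 0.092 ] [0.5421 0.2357 0.092 ] [0.5448 0.2363 0.074 ]
plate corners [0.6399 0.1711 0.012 ] [0.65   0.2793 0.012 ] [0.4636 0.2978 0.012 ] [0.453  0.1915 0.012 ]
block bottom edge [0.5715 0.1936 0.034 ] [0.5783 0.2709 0.034 ] [0.4637 0.2042 0.034 ] [0.4711 0.2821 0.034 ]
d [array([0.606 , 0.2286, 0.0903]), array([0.6113, 0.2283, 0.0891]), array([0.6179, 0.2278, 0.0916]), array([0.6261, 0.2273, 0.0918]), array([0.635 , 0.2268, 0.0904])] [0.5192 0.2386 0.0924]
```

>>> jog_arm:
  motion:
    - [-0.4, 1.0, -3, 0, 0]
    - [0, 0, -3, 0, 0]
    - [0, 0, -3, 0, 0]
    - [0, 0, -2, 0, 0]
    - [0, 0, 0, 0, 0]
    - [0, 0, 0, 0, 0]

```text
t: 2.03
tcp_pos: [0.609, 0.2392, 0.1147]
tool_rot: [0.03, 1.0, -0.001, -0.004]
force: [0.2, -0.6, -0.4]
finger_gap: 0.996
```

```bash
python3 - <<'E'
from h import *
a=snap('wrist','w2');s=sense();print(s['t'],s['tcp_pos'],s['tool_rot'])
K=a['intrinsics'];A=att(a['attitude'])
for p in ([.619,.2278,.09],[.6395,.2265,.09],[.5985,.229,.09], list(s['tcp_pos'])):
    c=A.T@(np.array(p)-a['eye']);print(p,(K@c/c[2])[:2])
E
```

```text
2.0833 [0.6087243  0.23928795 0.11479794] [ 3.03825729e-02  9.99526989e-01 -7.10542848e-04 -4.71093827e-03]
[0.619, 0.2278, 0.09] [302.85652667 251.16842447]
[0.6395, 0.2265, 0.09] [303.3076726  278.83017075]
[0.5985, 0.229, 0.09] [302.21796478 221.69953866]
[np.float64(0.6087242990559779), np.float64(0.2392879505583697), np.float64(0.1147979375704181)] [319.33036069 253.73491967]
```

View pics/w2.png

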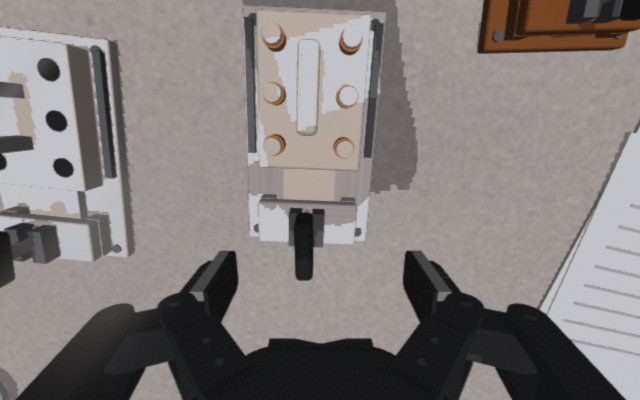

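The knob's far end sits at (304,279), matching my estimate of (0.619, 0.228). The arm overshot sideways by about 1 cm, so I'll correct that with gentle rows.

>>> jog_arm:
  motion:
    - [0.5, -0.6, 0, 0, 0]
    - [0.3, -0.3, 0, 0, 0]
    - [0.1, -0.1, 0, 0, 0]
    - [0, 0, 0, 0, 0]
    - [0, 0, 0, 0, 0]

```text
t: 2.5
tcp_pos: [0.6216, 0.2306, 0.1219]
tool_rot: [0.029, 1.0, 0.001, 0.001]
force: [-0.2, -0.3, -0.2]
finger_gap: 1.006
```

>>> jog_arm:
  motion:
    - [-0.2, -0.3, -0.4, 0, 0]
    - [0, 0, 0, 0, 0]
    - [0, 0, 0, 0, 0]

```text
t: 2.75
tcp_pos: [0.6207, 0.2268, 0.1193]
tool_rot: [0.03, 1.0, 0.001, 0.003]
force: [0.9, 0.1, 0.4]
finger_gap: 1.0
```

>>> jog_arm:
  motion:
    - [-0.1, 0.1, -1.5, 0, 0]
    - [0, 0, -1.5, 0, 0]
    - [0, 0, -1, 0, 0]
    - [0, 0, -0.5, 0, 0]
    - [0, 0, 0, 0, 0]
    - [0, 0, 0, 0, 0]

```text
t: 3.25
tcp_pos: [0.6199, 0.2275, 0.073]
tool_rot: [0.03, 1.0, 0.001, 0.003]
force: [-0.1, 0.2, 0.4]
finger_gap: 0.999
```

>>> jog_arm:
  motion:
    - [0, 0, -0.7, 0, 0]
    - [0, 0, -0.4, 0, 0]
    - [0, 0, -0.2, 0, 60]
    - [0, 0, 0, 0, 120]
    - [0, 0, 0, 0, 150]
  squeeze: 60

```text
t: 3.67
tcp_pos: [0.6211, 0.2278, 0.0603]
tool_rot: [0.03, 1.0, 0.001, 0.004]
force: [0.2, -0.4, -0.1]
finger_gap: 0.604
```

```bash
python3 - <<'E'
from h import *
a=snap('wrist','w3');s=sense();print(s['t'],s['tcp_pos'],s['finger_gap'],s['force'])
E
```

```text
3.7167 [0.62107669 0.22775896 0.06026692] 0.5172973028031171 [-0.49488383 -0.89485315 -0.60624257]
```

View pics/w3.png

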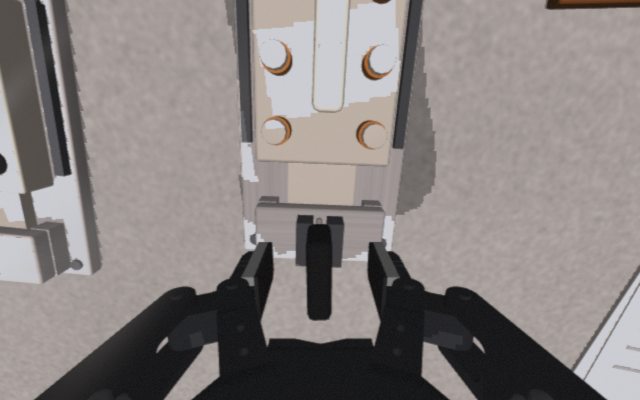

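The knob is centred between the fingers at (319,270). I'll close on it.

>>> jog_arm:
  motion:
    - [-0.1, 0, 0, 0, 255]
    - [0, 0, 0, 0, 255]
    - [0, 0, 0, 0, 255]
    - [0, 0, 0, 0, 255]
    - [0, 0, 0, 0, 255]
    - [0, 0, 0, 0, 255]
  squeeze: 60

```text
t: 4.22
tcp_pos: [0.6204, 0.2273, 0.061]
tool_rot: [0.03, 1.0, 0.001, 0.005]
force: [0.3, 0.3, -0.3]
finger_gap: 0.13
```

>>> jog_arm:
  motion:
    - [0, 0, 0.6, 0, 255]
    - [0, 0, 0.5, 0, 255]
    - [0, 0, 0.3, 0, 255]
    - [0, 0, 0.1, 0, 255]
    - [0, 0, 0, 0, 255]

```text
t: 4.63
tcp_pos: [0.6203, 0.2273, 0.0742]
tool_rot: [0.03, 1.0, 0.001, 0.005]
force: [2.8, -0.4, -8.1]
finger_gap: 0.127
```

>>> jog_arm:
  motion:
    - [0, 0, 0.3, 0, 255]
    - [0, 0, 0.1, 0, 255]
    - [0, 0, 0, 0, 255]

```text
t: 4.88
tcp_pos: [0.6203, 0.2272, 0.0775]
tool_rot: [0.03, 1.0, 0.001, 0.005]
force: [2.6, 0.6, -7.9]
finger_gap: 0.13
```

>>> jog_arm:
  motion:
    - [0, 0, 0, 4, 255]
    - [0, 0, 0, 6, 255]
    - [0, 0, 0, 6, 255]
    - [0, 0, 0, 6, 255]
    - [0, 0, 0, 6, 255]

```text
t: 5.3
tcp_pos: [0.6203, 0.2269, 0.0766]
tool_rot: [-0.223, 0.975, 0.002, 0.004]
force: [2.6, -0.5, -7.7]
finger_gap: 0.13
```

>>> jog_arm:
  motion:
    - [0, 0, 0.1, 6, 255]
    - [0, 0, 0, 6, 255]
    - [0, 0, 0, 6, 255]
    - [0, 0, 0, 6, 255]
    - [0, 0, 0, 6, 255]
    - [0, 0, 0, 4, 255]
    - [0, 0, 0, 0, 255]

```text
t: 5.88
tcp_pos: [0.6205, 0.2265, 0.0762]
tool_rot: [-0.512, 0.859, 0.003, 0.003]
force: [2.4, 1.0, -8.0]
finger_gap: 0.127
```

>>> jog_arm:
  motion:
    - [0, 0, -0.2, 0, 255]
    - [0, 0, -0.15, 0, 255]
    - [0, 0, 0, 0, 255]

```text
t: 6.13
tcp_pos: [0.6206, 0.2265, 0.073]
tool_rot: [-0.51, 0.86, 0.003, 0.003]
force: [1.5, 0.5, -4.8]
finger_gap: 0.132
```

```bash
python3 - <<'E'
from h import *
a=snap('wrist','w4');s=sense();print(s['t'],s['tcp_pos'],s['finger_gap'],s['force'],s['q'])
E
```

```text
6.1833 [0.62058196 0.22648553 0.072977  ] 0.12841955831478827 [ 1.03470806  0.03611941 -5.78936918] [ 0.17745804  0.76574191  1.45720343  0.01011855  0.91455412 -2.470066  ]
```

View pics/w4.png

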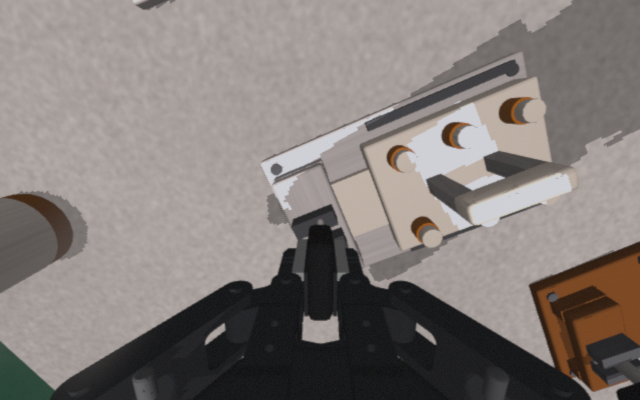

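The knob has turned about 65° relative to the bridge and is still held at (319,270). I'll ease down onto the latch and release.

>>> jog_arm:
  motion:
    - [0, 0, -0.1, 0, 255]
    - [0, 0, 0, 0, 200]
    - [0, 0, 0, 0, 150]
    - [0, 0, 0, 0, 120]
    - [0, 0, 0, 0, 120]
    - [0, 0, 0, 0, 120]

```text
t: 6.68
tcp_pos: [0.6209, 0.2271, 0.0762]
tool_rot: [-0.509, 0.86, 0.003, 0.004]
force: [0.0, 0.4, -0.6]
finger_gap: 0.53
```

```bash
python3 - <<'E'
from h import *
a=snap('wrist','w5');s=sense();print(s['t'],s['tcp_pos'],s['finger_gap'],s['force'])
E
```

```text
6.7333 [0.62101682 0.22708863 0.07629205] 0.5321745715695134 [ 0.19724769 -0.10933457  0.33302284]
```

View pics/w5.png

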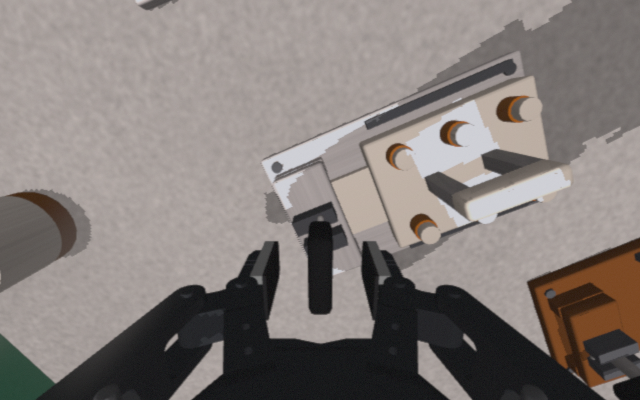

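>>> jog_arm:
  motion:
    - [0, 0, 1, 0, 100]
    - [0, 0, 2, 0, 100]
    - [0, 0, 2, 0, 100]
    - [-1, 0, 1, -6, 100]
    - [-1, 0, 0, -6, 100]
    - [-1, 0, 0, -6, 100]
    - [-1, 0, 0, -6, 100]
    - [-1, 0, 0, -6, 100]
    - [-1, 0.2, 0, -6, 100]
    - [-1, 0.2, 0, -6, 100]

```text
t: 7.57
tcp_pos: [0.5524, 0.2308, 0.1468]
tool_rot: [-0.15, 0.989, 0.0, 0.01]
force: [-0.1, -0.4, -0.4]
finger_gap: 0.609
```

>>> jog_arm:
  motion:
    - [-1, 0.2, 0, -6, 100]
    - [-0.5, 0.2, 0, -6, 100]
    - [0, 0, 0, -6, 100]
    - [0, 0, 0, 0, 100]
    - [0, 0, 0, 0, 100]

```text
t: 7.98
tcp_pos: [0.5342, 0.2357, 0.1512]
tool_rot: [0.014, 1.0, -0.001, 0.011]
force: [-0.7, -0.3, -0.5]
finger_gap: 0.605
```

```bash
python3 - <<'E'
from h import *
a=snap('wrist','w6');s=sense();print(s['t'],s['tcp_pos'],s['tool_rot'],s['finger_gap'])
K=a['intrinsics'];A=att(a['attitude'])
for p in ([.5195,.2375,.092],[.619,.2278,.102]):
    c=A.T@(np.array(p)-a['eye']);print(p,(K@c/c[2])[:2])
snap('top','top1');snap('scene','scene1')
i=cv2.imread('pics/scene1.png'); cv2.imwrite('pics/c5.png',cv2.resize(i[160:260,225:385],None,fx=5,fy=5,interpolation=cv2.INTER_CUBIC))
E
```

```text
8.0333 [0.53443778 0.23573163 0.15123893] [ 0.01441972  0.99983412 -0.0010011   0.01108197] 0.6088320501948447
[0.5195, 0.2375, 0.092] [321.33415724 196.83087122]
[0.619, 0.2278, 0.102] [312.816796   316.79640373]
```

View pics/w6.png

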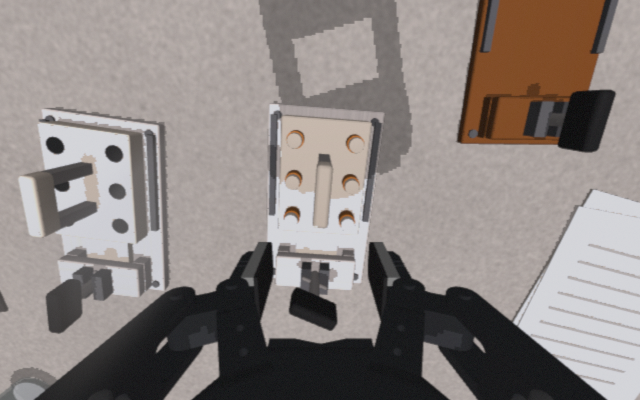

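View pics/c5.png

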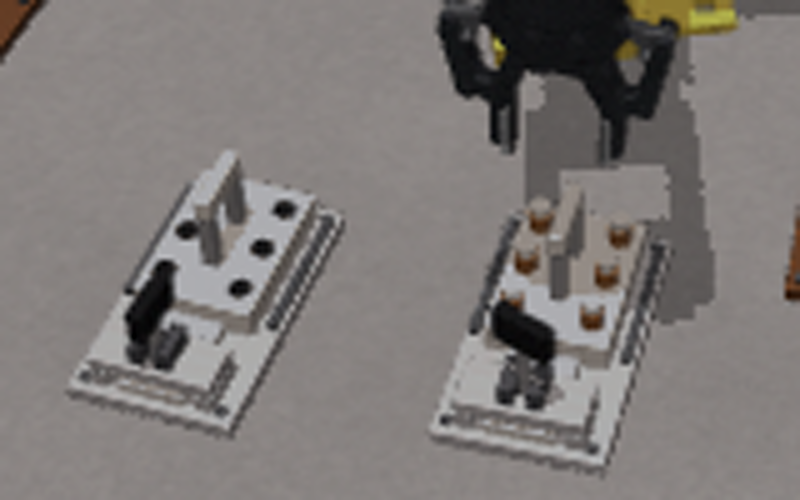

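The knob at (313,308) is turned and standing raised. The bar at (323,192) is where I computed it, so I'll go down over it.

>>> jog_arm:
  motion:
    - [-0.7, 0.1, -1, -2, 100]
    - [-0.4, 0, -1.5, -1.5, 100]
    - [-0.2, 0, -1.5, 0, 100]
    - [0, 0, -1, 0, 100]
    - [0, 0, 0, 0, 100]
    - [0, 0, 0, 0, 100]

```text
t: 8.63
tcp_pos: [0.5245, 0.2362, 0.1004]
tool_rot: [0.044, 0.999, -0.001, 0.014]
force: [-0.0, 0.6, 0.7]
finger_gap: 0.607
```

>>> jog_arm:
  motion:
    - [-0.3, 0.1, -1, 0, 100]
    - [-0.1, 0, -1, 0, 100]
    - [0, 0, -0.7, 0, 100]
    - [0, 0, -0.4, 0, 100]
    - [0, 0, 0, 0, 100]
    - [0, 0, 0, 0, 100]

```text
t: 9.13
tcp_pos: [0.5221, 0.2375, 0.0675]
tool_rot: [0.044, 0.999, -0.0, 0.015]
force: [0.1, 0.5, -0.2]
finger_gap: 0.611
```

```bash
python3 - <<'E'
from h import *
a=snap('wrist','w7');s=sense();print(s['t'],s['tcp_pos'],s['tool_rot'],s['finger_gap'],s['force'])
E
```

```text
9.1833 [0.52200195 0.23749559 0.06754295] [ 4.38939035e-02  9.98922589e-01 -3.96623783e-04  1.50608714e-02] 0.6093001642527593 [-0.25977961 -0.21621558 -0.56297685]
```

View pics/w7.png

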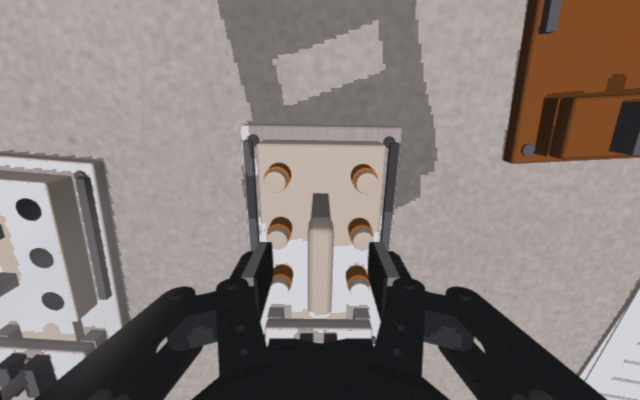

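The bar is centred between the fingers at (320,265). I'll lower 3 mm and grip.

>>> jog_arm:
  motion:
    - [-0.1, 0, -0.3, 0, 100]
    - [0, 0, 0, 0, 255]
    - [0, 0, 0, 0, 255]
    - [0, 0, 0, 0, 255]
    - [0, 0, 0, 0, 255]
    - [0, 0, 0, 0, 255]
    - [0, 0, 0, 0, 255]
  squeeze: 70

```text
t: 9.77
tcp_pos: [0.5219, 0.2376, 0.0653]
tool_rot: [0.044, 0.999, -0.0, 0.016]
force: [0.9, 0.6, -0.5]
finger_gap: 0.127
```

>>> jog_arm:
  motion:
    - [-0.4, 0.04, 0.05, 0, 255]
    - [-0.5, 0.05, 0, 0, 255]
    - [-0.5, 0.05, 0, 0, 255]
    - [0, 0, 0, 0, 255]

```text
t: 10.1
tcp_pos: [0.5064, 0.239, 0.0653]
tool_rot: [0.044, 0.999, -0.0, 0.016]
force: [-0.9, 1.0, -1.0]
finger_gap: 0.126
```

>>> jog_arm:
  motion:
    - [-0.7, 0.07, 0, 0, 255]
    - [-0.8, 0.08, 0, 0, 255]
    - [-0.8, 0.08, 0, 0, 255]
    - [-0.8, 0.08, 0, 0, 255]
    - [-0.8, 0.08, 0, 0, 255]
    - [-0.6, 0.06, 0, 0, 255]
    - [0, 0, 0, 0, 255]

```text
t: 10.68
tcp_pos: [0.4545, 0.2438, 0.0653]
tool_rot: [0.044, 0.999, -0.001, 0.015]
force: [-0.1, -0.6, -2.1]
finger_gap: 0.125
```

>>> jog_arm:
  motion:
    - [0, 0, 1, 0, 255]
    - [0, 0, 2, 0, 255]
    - [0, 0, 2, 0, 255]
    - [0, 0, 2, 0, 255]
    - [0, 0, 2, 0, 255]
    - [0, 0, 2, 0, 255]
    - [0, 0, 1, 0, 255]
    - [0, 0, 0, 0, 255]

```text
t: 11.35
tcp_pos: [0.4516, 0.2432, 0.1932]
tool_rot: [0.043, 0.999, -0.001, 0.013]
force: [-0.0, 0.3, -2.8]
finger_gap: 0.128
```

```bash
python3 - <<'E'
from h import *
s=sense();print(s['t'],s['tcp_pos'],s['tool_rot'],s['finger_gap'],s['force'])
snap('scene','scene2')
E
```

```text
11.35 [0.45157101 0.24318283 0.1932433 ] [ 0.04348839  0.99897025 -0.00116729  0.01287778] 0.1283693885480847 [-0.04138915  0.33204185 -2.76540242]
```

View pics/scene2.png

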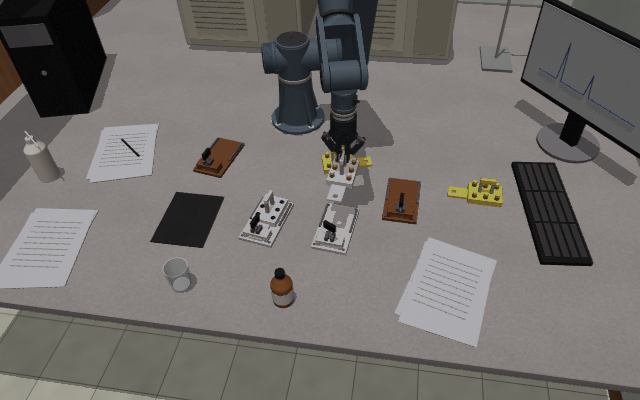

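The carrier is lifted level at (342,170), clear of the dock, and the knob is still up. Next I'll carry it to the mat.

>>> jog_arm:
  motion:
    - [0.3, -1.2, 0, 0.5, 255]
    - [0.6, -2.4, 0, 0.5, 255]
    - [0.7, -2.8, 0, 0.5, 255]
    - [0.7, -2.8, 0, 0.5, 255]
    - [0.7, -2.8, 0, 0.5, 255]
    - [0.7, -2.8, 0, 0.5, 255]
    - [0.7, -2.8, 0, 0.5, 255]
    - [0.7, -2.8, 0, 0.5, 255]
    - [0.7, -2.8, 0, 0.5, 255]
    - [0.7, -2.8, 0, 0.5, 255]

```text
t: 12.23
tcp_pos: [0.5092, -0.0225, 0.1852]
tool_rot: [-0.007, 1.0, 0.001, 0.004]
force: [0.3, 0.5, -3.1]
finger_gap: 0.128
```

>>> jog_arm:
  motion:
    - [0.8, -2.8, 0, 0, 255]
    - [0.8, -2.8, 0.1, 0, 255]
    - [0.8, -2.8, 0.1, 0, 255]
    - [0.8, -2.8, 0, 0, 255]
    - [0.8, -2.8, 0, 0, 255]
    - [0.8, -2.4, 0, 0, 255]
    - [0.6, -1.8, 0, 0, 255]
    - [0.4, -1, 0, 0, 255]
    - [0, 0, 0, 0, 255]
    - [0, 0, 0, 0, 255]

```text
t: 13.07
tcp_pos: [0.5625, -0.2298, 0.1748]
tool_rot: [-0.002, 1.0, 0.005, -0.005]
force: [-0.1, 0.5, -3.9]
finger_gap: 0.123
```

>>> jog_arm:
  motion:
    - [0.6, -0.5, -1, 0, 255]
    - [0.5, -0.4, -2, 0, 255]
    - [0.2, -0.1, -2, 0, 255]
    - [0, 0, -2, 0, 255]
    - [0, 0, -1, 0, 255]
    - [0, 0, 0, 0, 255]
    - [0, 0, 0, 0, 255]

```text
t: 13.65
tcp_pos: [0.5747, -0.2308, 0.0883]
tool_rot: [-0.006, 1.0, 0.008, -0.008]
force: [-0.5, -0.5, -2.8]
finger_gap: 0.128
```

```bash
python3 - <<'E'
from h import *
s=sense();print(s['t'],s['tcp_pos'],s['tool_rot'],s['finger_gap'],s['force'])
snap('wrist','w8')
E
```

```text
13.65 [ 0.5747157  -0.23075015  0.08830041] [-0.00637447  0.9999164   0.0079915  -0.00791845] 0.12832572442092205 [-0.50278236 -0.50279159 -2.8158972 ]
```

View pics/w8.png

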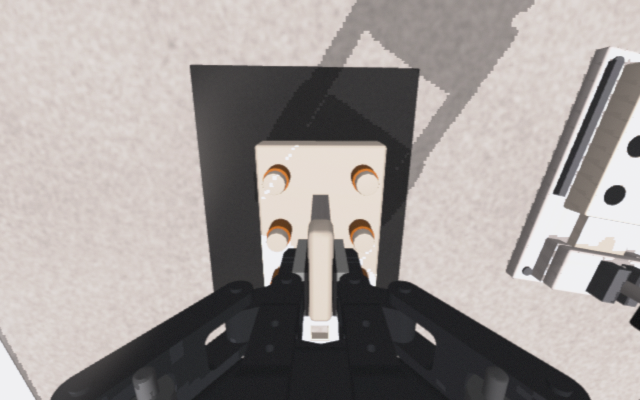

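```bash
python3 - <<'E'
from h import *
s=dict(np.load('pics/w8.npz'))
print(world(s,191,66,z=.004),world(s,419,70,z=.004),world(s,213,280,z=.004),world(s,403,270,z=.004))
print('block top back corners',world(s,257,145,z=.057),world(s,385,147,z=.057),world(s,257,145),world(s,385,147))
E
```

```text
[ 0.46656061 -0.32447976  0.004     ] [ 0.46668682 -0.15677767  0.004     ] [ 0.64384964 -0.32486074  0.004     ] [ 0.63318066 -0.15289476  0.004     ]
block top back corners [ 0.5179417  -0.26865188  0.057     ] [ 0.51827324 -0.1907323   0.057     ] [ 0.51783524 -0.26842494  0.05813414] [ 0.51799067 -0.19145461  0.05995064]
```

>>> jog_arm:
  motion:
    - [0.2, -0.5, -0.5, 0, 255]
    - [0.1, -0.5, -0.5, 0, 255]
    - [0, -0.2, -0.5, 0, 255]
    - [0, 0, -0.3, 0, 255]
    - [0, 0, 0, 0, 255]

```text
t: 14.12
tcp_pos: [0.5807, -0.2451, 0.073]
tool_rot: [-0.007, 1.0, 0.006, -0.004]
force: [-0.1, 0.3, -3.2]
finger_gap: 0.127
```

>>> jog_arm:
  motion:
    - [-0.2, 0.4, -0.4, 0, 255]
    - [0, 0, -0.3, 0, 255]
    - [0, 0, -0.2, 0, 255]
    - [0, 0, 0, 0, 255]

```text
t: 14.45
tcp_pos: [0.5784, -0.2411, 0.0635]
tool_rot: [-0.006, 1.0, 0.006, -0.004]
force: [-0.1, 0.4, -3.0]
finger_gap: 0.125
```

>>> jog_arm:
  motion:
    - [0, 0, -0.2, 0, 255]
    - [0, 0, -0.2, 0, 255]
    - [0, 0, -0.1, 0, 255]
    - [0, 0, 0, 0, 255]

```text
t: 14.78
tcp_pos: [0.5783, -0.2413, 0.0608]
tool_rot: [-0.007, 1.0, 0.005, -0.004]
force: [-0.4, 0.7, -0.6]
finger_gap: 0.129
```

The load has gone from the wrist, so the carrier is resting on the mat. I'll press a little and then release.

>>> jog_arm:
  motion:
    - [0, 0, -0.15, 0, 255]
    - [0, 0, -0.1, 0, 255]
    - [0, 0, 0, 0, 255]

```text
t: 15.03
tcp_pos: [0.5783, -0.2414, 0.0604]
tool_rot: [-0.007, 1.0, 0.005, -0.003]
force: [-1.6, 1.4, 2.0]
finger_gap: 0.125
```

>>> jog_arm:
  motion:
    - [0, 0, 0, 0, 200]
    - [0, 0, 0, 0, 150]
    - [0, 0, 0, 0, 110]
    - [0, 0, 0, 0, 100]
    - [0, 0, 0.5, 0, 100]
    - [0, 0, 1, 0, 100]
    - [0, 0, 2, 0, 100]
    - [0, 0, 3, 0, 100]
    - [0, 0, 3, 0, 100]
    - [0, 0, 3, 0, 100]

```text
t: 15.87
tcp_pos: [0.5753, -0.2394, 0.1836]
tool_rot: [-0.007, 1.0, 0.008, -0.009]
force: [-0.3, -0.2, 0.1]
finger_gap: 0.609
```

>>> jog_arm:
  motion:
    - [-2, 0, 2, 0, 100]
    - [-2, 0, 1, 0, 100]
    - [-2, 0, 0, 0, 100]
    - [-1, 0, 0, 0, 100]
    - [0, 0, 0, 0, 100]
    - [0, 0, 0, 0, 100]

```text
t: 16.37
tcp_pos: [0.509, -0.2424, 0.2295]
tool_rot: [-0.007, 1.0, 0.001, 0.002]
force: [0.1, -0.2, 0.0]
finger_gap: 0.609
```

```bash
python3 - <<'E'
from h import *
s=sense();print(s['t'],s['tcp_pos'],s['finger_gap'],s['force'])
a=snap('wrist','w9');snap('scene','scene3');snap('top','top3')
i=cv2.imread('pics/scene3.png'); cv2.imwrite('pics/c6.png',cv2.resize(i[150:260,140:380],None,fx=3.3,fy=3.3,interpolation=cv2.INTER_CUBIC))
i=cv2.imread('pics/top3.png'); cv2.imwrite('pics/c7.png',cv2.resize(i[130:210,290:490],None,fx=4,fy=4,interpolation=cv2.INTER_CUBIC))
E
```

```text
16.3667 [ 0.5089626  -0.24237557  0.2294787 ] 0.6085923481717479 [ 0.07060948 -0.21421593  0.03830856]
```

View pics/w9.png

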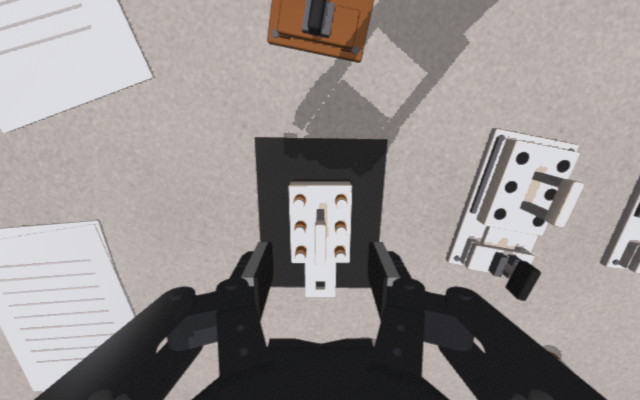

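View pics/c6.png

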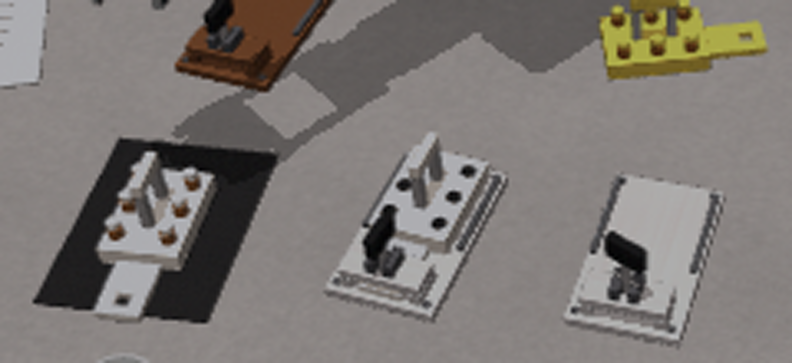

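View pics/c7.png

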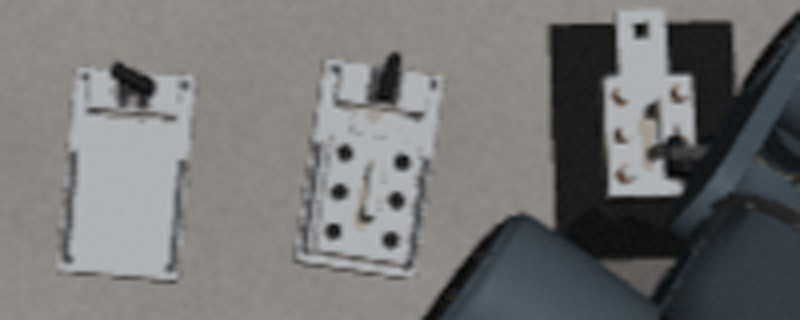

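```bash
python3 - <<'E'
from h import *
s=dict(np.load('pics/w9.npz'))
m=[world(s,u,v,z=.004) for u,v in((255,138),(387,139),(381,286),(262,286))];print('mat',np.mean(m,0),[x.round(4) for x in m])
b=[world(s,u,v,z=.026) for u,v in((290,182),(351,182),(350,262),(291,262))];print('blk',np.mean(b,0),[x.round(4) for x in b])
for n in('scene0','scene3','top0','top3'):
    q=dict(np.load('pics/%s.npz'%n));d=q['depth']
    r=(range(195,245),range(310,355)) if n[0]=='s' else (range(140,160),range(310,335))
    P=np.array([world(q,u,v) for v in r[0] for u in r[1] if q['img'][v,u].max()<45 and d[v,u]>0]);
    P=P[(P[:,2]>.06)&(P[:,0]>.58)]
    print(n,len(P),np.percentile(P[:,2],[50,95]) if len(P) else '')
E
```

```text
mat [ 0.57437718 -0.23873413  0.004     ] [array([ 0.4665, -0.3246,  0.004 ]), array([ 0.4653, -0.1569,  0.004 ]), array([ 0.6817, -0.1475,  0.004 ]), array([ 0.684 , -0.3259,  0.004 ])]
blk [ 0.57358006 -0.23994867  0.026     ] [array([ 0.5178, -0.2789,  0.026 ]), array([ 0.5168, -0.2026,  0.026 ]), array([ 0.6293, -0.1987,  0.026 ]), array([ 0.6304, -0.2795,  0.026 ])]
scene0 58 [0.08625816 0.09087797]
scene3 86 [0.09618016 0.10322794]
top0 30 [0.08994779 0.09747386]
top3 42 [0.1007826  0.11006518]
```

The carrier is centred on the mat to within about 2–3 mm. The knob's top has risen 12 mm, so it is latched, and the robot is clear. I'll hand in.

```bash
python3 -c "
from station import *
print(sign_off())"
```

```text
the job is handed in; nothing more can be done
None
```

The carrier with the six vials is out of its dock and standing upright in the middle of the black mat, and its plunger is latched open. I handed the job in at about 16.5 s of the 59 s allowed; it gave no verdict.

I lifted the plunger about 16 mm, twisted its knob about 65° and let go. Then I slid the carrier about 67 mm out from under the bridge by its bar, lifted it over and set it down.

**Last checks:**
- **Carrier position:** in the wrist image its middle is within about 1–2 mm of the mat's centre. The flat tongue overhangs the mat's edge slightly, as its length requires.
- **Plunger:** depth readings put the knob about 11–12 mm higher than at the start, which matches the latched height, and it is still turned.
- **Other dock:** the empty carrier and its plunger look unchanged in the pictures. I did not touch the brown or yellow look-alikes.
- **Robot:** the gripper was open and clear of everything, with the force reading near zero. The strongest wrist force I saw reported was about 8 N.

**Disagreements:** the top and wrist cameras differed by 2–3 mm in y. The arm also overshot some moves by up to about 1 cm, which I corrected before each grasp and before setting the carrier down.

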